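Proof-pull a soldered belt buckle

ROBOT

A 6-joint arm with a two-finger parallel gripper is mounted at the origin on the work surface. World frame = base frame: x ahead of the robot, y to its left, z up, the work surface at z = 0. Lengths are in m, angles in rad, forces in N, time in s.
With the tool pointing down it reaches from about 0.225 to 0.875 m from the base axis. Payload 3.4 kg.
Tool frame: the origin (TCP) lies between the finger pads; the fingertips stand 11 mm ahead of it and the grasp point (between the pads) lies 8 mm behind it (tips_ahead is the distance from the TCP to the fingertips, in m); z points along the fingers, x is the direction in which the jaws open and shut, and the axes are right-handed (so a half turn about z gives the same grasp; the last joint's range is limited). The gripper opens to 85 mm and grips with 20 to 120 N. Pads are 22 mm wide; open, the fingers measure 114 mm over their backs; the gripper's body (76 mm by 85 mm) begins 54 mm behind the grasp point. The pads swing forward as they close: fully open they stand 13 mm farther back than shut.
Start: joints at [-0.121, 0.276, 1.505, -0, 1.361, -0.121], TCP at [0.575, -0, 0.242] pointing down, gripper open.
Joint ranges: [-2.89, 2.89], [-0.75, 2.08], [0.22, 2.7], [-1.18, 4.32], [0.11, 2.71], [-2.7, 2.7]. Speed limits (rad/s): [2.57, 2.57, 3.14, 3.14, 3.14, 3.14].

INTERFACE

Orientations are given as a unit quaternion [w, x, y, z].
In Python, from rig import get_state, get_image, sign_off, masks_of, tips_ahead gives the robot as it stands.
- The arm moves only by the tool play_rows, never from a script. Its argument "series" is a list of rows, each an object of numbers: "fingers": the closure, from -1 (fully open) to 1 (shut); "dx", "dy", "dz": the shift along the world's x, y, z in mm; "turn": the turn about the world's z in rad. A call has 1 to 20 rows; each row shifts and turns the pose as measured when the row begins; what a row does not reach is not made up. A row lasts 1/12 s, in which the tool goes at most 41.7 mm and 7.16 degrees, less where a joint would pass 70% of its speed; a pose out of reach is approached as far as the arm can. A call with a gripper value outside its range is refused whole. The fingers move at their own pace and stop on an object; "squeeze" is the grip in N (left out, the last holds). Time passes only in rows, so rows that do not move let the fingers close. It gives the time, the measured TCP pose, the force and the opening at its end, in the units of the state.
- get_state(): the state, without advancing time (a new reading comes with each control period).
- get_image(name): name is "scene" or "side" or "wrist"; returns a dict with "pixels" (400x640x3 uint8, red, green, blue), "vfov" (degrees; the focal length in pixels is half the picture's height over the tangent of half this angle, whatever the lens; pixels are square), "cx", "cy" (the principal point, pixels), "dist" ([k1, k2, p1, p2, k3] as OpenCV has them; the pictures are not rectified), "rvec" (rotation vector, rad) and "tvec" (3), from world to camera coordinates, as OpenCV has them; the wrist camera has in their place "hand_eye" (4x4, takes a point from camera to tool coordinates, whose origin is the TCP and whose axes are the tool frame's). Camera axes: x right, y down, z forward; pixel columns grow to the right and rows downward; lengths in m; the calibration is good to about 2 mm. A picture is of the moment at which its call begins: read the wrist's pose just before it. There is no depth.
- sign_off(): hands the job in, once; it reports no verdict.
Trained networks look in a picture, given as the dict that the camera call returned (one of the last four; its "shot" number tells which), for a name from the list of things; names that differ only in an ending like _2 or _b are one class to them, and where a whole thing is asked for, a point or a joint stands for the part that bears it (a point fixed in the world has none). Each returns a list of dicts, best first, with "p" (0 to 1); they miss things now and then, are a little off and sometimes report something else, mostly with a low value. They report only what shows in the picture. A call takes as long as a camera call. They do not tell look-alikes from the thing itself.
- masks_of(picture, label): "region" (400x640 bool, what is visible of it) and "xy" ([column, row] in pixels, amid what is visible of it).
The state is a dict: "clock": time; "qpos": joint angles; "qd": joint speeds; "effort": joint torques, N m; "position": TCP position; "ee_rot": TCP orientation; "contact_force": force on the tool from outside, world axes, zero at the start; "moment": the same for the moment, N m; "width": finger opening in m.
Only numpy, scipy, OpenCV 4.12 (cv2) and the standard library are available. Lean on these libraries where they do the work, as an engineer would, in place of code of your own. Each camera call takes 0.05 s, during which the arm holds its last target. There are 200 camera calls.

TASK

Proof-test the soldered brass buckle on the sloping pull tester: lay it in the nest with its wide strap plate behind the two shoulder blocks and its frame over the gauge's claw, then press the toggle clamp's handle right down so that it is shut on the plate. Draw the D-handle out until the long 10-newton line on the gauge rod stands at the mouth of the barrel, hold it there for two seconds without ever overloading it past the next line, then ease the slide back to its home stop without letting it fly. Leave the buckle clamped in the nest, and do not disturb the other things on the bench.

Things in the scene. Friction and masses are not known exactly. Their poses are not given: they have to be found in the camera images.
- buckle: Loose brass belt buckle lying flat, 128 x 60 x 7 mm, 0.15 to 0.24 kg. Origin: underside, middle of the neck; long axis x, z up. From -x to +x: frame x -68..-20, 60 wide, bars 8 wide, opening x -60..-28, 44 wide; neck x -20..+36, 20 wide (grip it here across y, at x = 0); wide strap plate x +36..+60, 40 wide. Both faces alike. Centre of mass x -8.
- tester: Fixed grey stand of the pull tester with a sloping dark grey deck 500 x 130 mm, 8 thick, that leans 24 deg: it faces up and towards the robot. Origin on the bench under the deck's middle, 60 mm below the deck surface; z up, y along the deck from gauge to clamp. Its place and yaw vary.
- nest (a point): Frame of the nest, on top of its bed, 34 mm above the deck surface, at tester y +65. z = deck normal, x up the slope, y from gauge to clamp. Seated, the buckle's origin is here (y -3 to +6 mm), its x along nest y, z along nest z. The bed under the neck is a steel rail 16 wide (x) and 34 tall, y -30 to +20, so fingers can straddle it. Deck: nest y -315 to +185, x +-65.
- shoulders (a point): Midway between the two shoulder blocks, at bed level, nest y +26. Blocks: 7 mm above the bed, y +20 to +33, a gap of 25 mm (x) for the neck. Behind them a pocket 45 wide, y +33 to +66, between 7 mm walls takes the strap plate. The clamp's base stands behind, y +76 to +130, up to 30 mm above bed level. Axes as nest.
- claw (a point): Top of the claw, an upturned hook 14 wide (x), 10 to 14 thick (y), on the gauge rod. With slide and gauge at 0: nest y -42, z +21.5, so the seated buckle's frame lies round it; it catches the frame's end bar after 10 to 20 mm of pull. The rod is 16 wide, top 5.5 mm below bed level, and runs under that bar. Axes as nest.
- pull_grip (a point): Middle of the D-handle's crossbar: black round bar, 16 mm thick, 88 long along nest x, 26 mm above the deck (8 below bed level), at nest y -247 when home. Opening between it and the gauge: 62 mm (x) by 41 mm (y). Grip it with the fingers closing along nest y, tool along the deck normal. Pull towards nest -y. Axes as nest.
- gauge_mouth (a point): Mouth of the gauge's barrel (aluminium tube, 26 mm round, 107 long, steel collar of 30), at the top face of the flat rod that comes out towards nest +y. Moves with the slide. The rod has half-width black lines every 2 N (8 mm) and one bold full-width line at 10 N, which is inside the barrel at rest.
- slide (a joint): Travel of the gauge with its D-handle (m): 0 at the home stop, grows when pulled towards nest -y, at most 0.075. Friction about 0.5 N. Left loose, the loaded spring throws it back, but only as far as the claw goes slack: the last 10 to 20 mm home must be pushed.
- gauge (a joint): How far the rod is drawn out of the barrel against its spring (m): 0 at rest, 0.004 per newton (250 N/m), so 0.040 at the 10 N line and 0.048 at the next line, 12 N. It grows with the slide, equally, once the claw has caught the buckle.
- clamp (a joint): Angle of the toggle clamp's handle (rad): 0 shut, handle lying along nest +y, rubber pad on the strap plate; starts at 1.1 to 1.35, standing up from the deck. Stays where it is left (friction 0.25 N m). The clamp arm turns with it the other way, 1.2 times as far; while open the arm's tip stands at nest y +80 to +115, up to 80 mm above bed level.
- clamp_hinge (a point): Fixed pivot of the clamp handle, at nest y +118, 23 mm above bed level; its axis is along nest x. Axes as nest.
- clamp_tip (a point): Centre of the rounded end of the clamp handle, 105 mm from the pivot. Black rubber grip, 20 mm round, 26 to 115 mm from the pivot. Push its inner (nest side) face over towards nest +y and down. Own axes: y along the handle away from the pivot, x along the pivot.
- hammer: Bystander: hammer 240 mm long, lying on the bench at the right.
- bowl: Bystander: white ceramic bowl, 130 mm across, 55 tall, behind the tester; origin under its centre.
- mandrel: Bystander: tapered steel ring mandrel upright on an 80 mm wooden foot, 190 tall, behind the tester; origin under its centre.
- jar: Bystander: glass jar with steel lid, 64 mm across, 65 tall, at the left, behind; origin under its centre.
Things that resemble listed ones, but are neither listed nor needed, are in the scene too. Of the things like the buckle, leave any that is black, green or turquoise; of the rest the larger one is meant.

How it is judged:
By the outcome, as a careful person would: the job done as asked, in the order asked, and still so for the second after the job is handed in, with the robot touching nothing.
It also fails if it takes over 72 s, if anything falls off the work surface, if the arm or the gripper's body presses on something with over 40 N, if the wrist force passes 120 N, or if a joint passes its speed limit or range.

## Working session

There is one attempt and no reset: what is moved stays moved. The work goes in short steps, Python scripts to look and compute and a tool call to move; the robot and the scene stay as the last step left them, time stands still between calls to the robot, and variables do not carry over. Pictures are saved under pics/ and viewed, about 8 in all and at most 12, crops included, and the job is handed in when it is done.

Besides the shell and the picture viewer there is one more tool, called by a JSON object that holds its "op" and its "data". play_rows: Moves the arm, as the interface text tells. Its arguments: {"type":"object","properties":{"series":{"type":"array"},"squeeze":{"type":"number"}},"required":["series"]}

```bash
ls; mkdir -p pics; cat > h.py <<'E'
import numpy as np, cv2
from rig import *
from scipy.spatial.transform import Rotation as R
def K(im):
    f=200/np.tan(np.radians(im['vfov'])/2); return np.array([[f,0,im['cx']],[0,f,im['cy']],[0,0,1.]])
def cam(im,st=None):
    "R,t: camera->world"
    if 'rvec' in im and im['rvec'] is not None:
        Rc=cv2.Rodrigues(np.array(im['rvec'],float))[0]; return Rc.T,-Rc.T@np.array(im['tvec'],float).ravel()
    H=np.array(im['hand_eye']); q=st['ee_rot']; Rt=R.from_quat([q[1],q[2],q[3],q[0]]).as_matrix()
    return Rt@H[:3,:3], Rt@H[:3,3]+np.array(st['position'])
def ray(im,px,st=None):
    Rw,c=cam(im,st); p=cv2.undistortPoints(np.array(px,float).reshape(-1,1,2),K(im),np.array(im['dist'],float)).reshape(-1,2)
    d=np.c_[p,np.ones(len(p))]@Rw.T; return c,d/np.linalg.norm(d,axis=1)[:,None]
def onz(im,px,z,st=None):
    c,d=ray(im,px,st); return c+d*((z-c[2])/d[:,2])[:,None]
def onplane(im,px,p0,n,st=None):
    c,d=ray(im,px,st); return c+d*(((p0-c)@n)/(d@n))[:,None]
def proj(im,P,st=None):
    Rw,c=cam(im,st); Rc=Rw.T
    return cv2.projectPoints(np.array(P,float).reshape(-1,1,3),cv2.Rodrigues(Rc)[0],-Rc@c,K(im),np.array(im['dist'],float))[0].reshape(-1,2)
def tri(ims_px):
    A=np.zeros((3,3));b=np.zeros(3)
    for im,px,st in ims_px:
        c,d=ray(im,px,st);d=d[0];M=np.eye(3)-np.outer(d,d);A+=M;b+=M@c
    return np.linalg.solve(A,b)
def save(im,n,scale=1,crop=None):
    a=im['pixels'][:,:,::-1]
    if crop: a=a[crop[1]:crop[3],crop[0]:crop[2]]
    cv2.imwrite('pics/'+n+'.png',cv2.resize(a,None,fx=scale,fy=scale,interpolation=cv2.INTER_CUBIC))
E
python3 - <<'E'
from h import *
import pickle
s=get_state();print({k:np.round(v,3).tolist() for k,v in s.items()})
a=get_image('scene');b=get_image('side')
pickle.dump((a,b),open('i0.pkl','wb'))
save(a,'scene0',1.25);save(b,'side0',1.25)
for n,im in(('scene',a),('side',b)):
    for l in ['buckle','nest','claw','pull_grip','gauge_mouth','clamp_hinge','clamp_tip','shoulders']:
        m=masks_of(im,l); print(n,l,[(round(x['p'],2),np.round(x['xy']).tolist(),int(x['region'].sum())) for x in m[:4]])
E
```

```text
pics
{'clock': 0.0, 'qpos': [-0.121, 0.277, 1.506, 0.0, 1.361, -0.121], 'qd': [0.0, 0.001, 0.001, -0.0, -0.002, -0.001], 'effort': [0.001, -41.677, -24.581, -0.0, 0.011, 0.0], 'position': [0.574, 0.0, 0.241], 'ee_rot': [-0.0, 1.0, 0.0, -0.001], 'contact_force': [0.629, -0.186, 0.125], 'moment': [-0.066, 0.011, -0.048], 'width': 0.086}
scene buckle [(0.69, [407.0, 138.0], 185), (0.64, [410.0, 183.0], 216), (0.61, [432.0, 203.0], 69), (0.59, [376.0, 168.0], 248)]
scene nest [(0.68, [330.0, 216.0], 4001)]
scene claw [(0.46, [321.0, 207.0], 59)]
scene pull_grip [(0.6, [294.0, 209.0], 700)]
scene gauge_mouth [(0.87, [295.0, 210.0], 486)]
scene clamp_hinge [(0.82, [327.0, 216.0], 3840), (0.26, [296.0, 213.0], 644)]
scene clamp_tip [(0.64, [288.0, 266.0], 691), (0.51, [382.0, 186.0], 195)]
scene shoulders [(0.91, [329.0, 214.0], 3920)]
side buckle [(0.74, [329.0, 320.0], 517), (0.74, [323.0, 363.0], 381), (0.74, [276.0, 338.0], 207), (0.72, [396.0, 340.0], 555)]
side nest [(0.75, [297.0, 220.0], 4787)]
side claw [(0.45, [303.0, 204.0], 69)]
side pull_grip [(0.98, [304.0, 180.0], 603)]
side gauge_mouth [(0.55, [304.0, 180.0], 647)]
side clamp_hinge [(0.94, [292.0, 219.0], 4814)]
side clamp_tip []
side shoulders [(0.62, [291.0, 220.0], 4922)]
```

View pics/scene0.png

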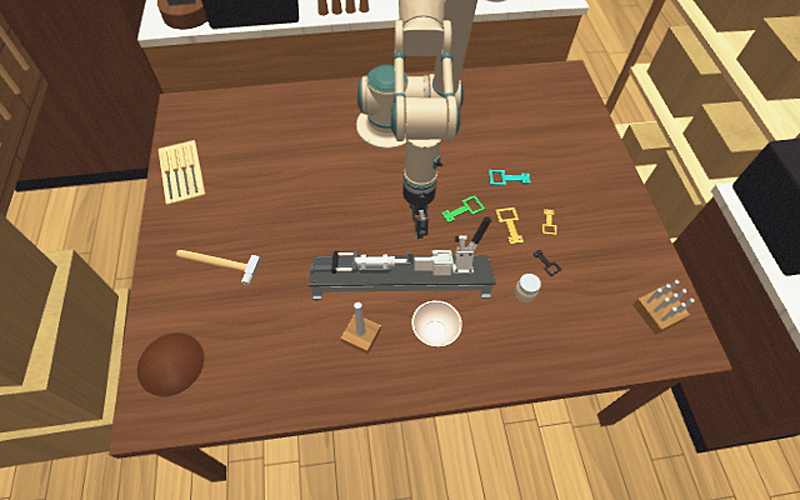

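View pics/side0.png

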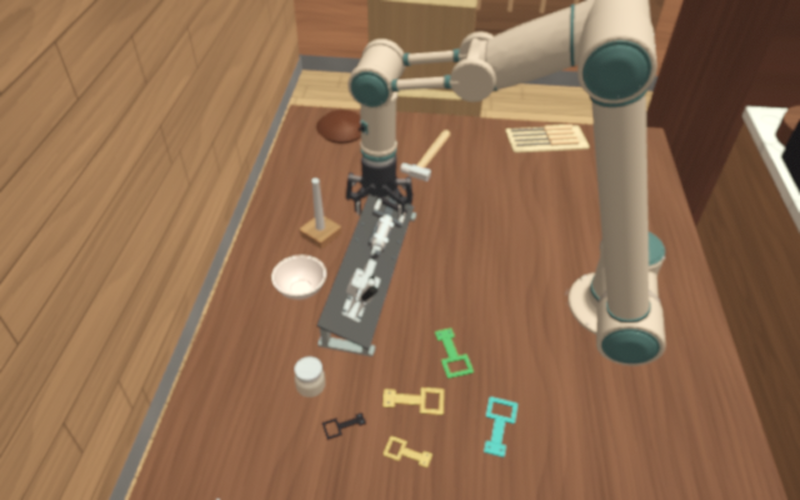

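```bash
python3 - <<'E'
from h import *
import pickle
a,b=pickle.load(open('i0.pkl','rb'))
for im,nm in((a,'scene'),(b,'side')):
    h=cv2.cvtColor(im['pixels'],cv2.COLOR_RGB2HSV); 
    for m in masks_of(im,'buckle') if 0 else []: pass
    y=((h[...,0]>20)&(h[...,0]<32)&(h[...,1]>110)&(h[...,2]>150)).astype(np.uint8)
    n,l,st,c=cv2.connectedComponentsWithStats(y)
    for i in range(1,n):
        if 40<st[i,4]<900:
            q=np.argwhere(l==i)[:,::-1]; P=onz(im,q,0.006)
            if np.abs(P.mean(0)-[.4,.3,0]).max()>.45: continue
            m=P.mean(0);w,v=np.linalg.eigh(np.cov(P[:,:2].T)); t=(P[:,:2]-m[:2])@v[:,1]
            print(nm,st[i].tolist(),m.round(3),v[:,1].round(3),'ext',t.min().round(3),t.max().round(3), 'skew',(t**3).mean()/t.std()**3)
    for l in ['jar','bowl','mandrel','hammer']: print(l,[(onz(im,[m['xy']],.02).round(2).tolist(),round(m['p'],2)) for m in masks_of(im,l)[:1]] if im is b and 0 else '')
s=get_state();w=get_image('wrist');save(w,'w0',1.0);pickle.dump((s,w),open('w0.pkl','wb'))
print(w['vfov'],np.round(w['hand_eye'],3))
# deck corners guesses
E
```

```text
scene [397, 166, 22, 29, 183] [0.467 0.321 0.006] [-1.    -0.024] ext -0.059 0.066 skew 0.1244016249902126
scene [434, 168, 12, 20, 94] [0.464 0.443 0.006] [-0.969  0.246] ext -0.046 0.042 skew -0.1229939331161683
jar 
bowl 
mandrel 
hammer 
side [307, 310, 48, 22, 311] [0.449 0.322 0.006] [-0.999 -0.053] ext -0.079 0.048 skew -0.5276659184177597
side [307, 350, 38, 23, 212] [0.474 0.444 0.006] [-0.959  0.282] ext -0.036 0.055 skew 0.4464856086730413
jar 
bowl 
mandrel 
hammer 
63.37074395630244 [[ 1.     0.     0.001  0.001]
 [-0.     0.952  0.305 -0.077]
 [-0.001 -0.305  0.952 -0.132]
 [ 0.     0.     0.     1.   ]]
```

View pics/w0.png

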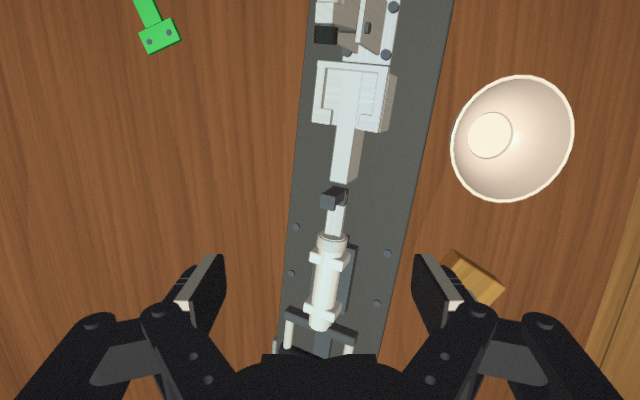

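```bash
python3 - <<'E'
from h import *
import pickle
s,w=pickle.load(open('w0.pkl','rb'))
a=cv2.resize(w['pixels'][40:200,290:410,::-1],None,fx=3.75,fy=3.75,interpolation=cv2.INTER_CUBIC)
b=cv2.resize(w['pixels'][225:355,265:370,::-1],None,fx=3.3,fy=3.3,interpolation=cv2.INTER_CUBIC)
c=np.zeros((600,800,3),np.uint8);c[:600,:450]=a;c[:b.shape[0],452:452+b.shape[1]]=b[:,:348]
cv2.imwrite('pics/w0c.png',c)
E
```

```text
(no output)
```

View pics/w0c.png

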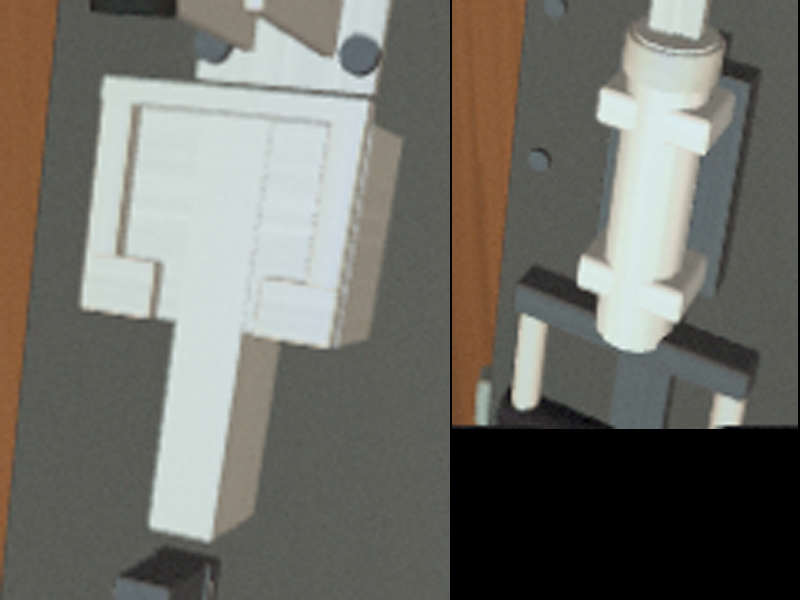

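```bash
cat > fit.py <<'E'
from h import *
import pickle
from scipy.optimize import least_squares
s,w=pickle.load(open('w0.pkl','rb'))
N=np.array([[-8,-30,0],[8,-30,0],[-12.5,20,7],[12.5,20,7],[-12.5,33,7],[-22.5,66,7],[22.5,66,7]])/1000
px=np.array([[330,180.8],[346.8,184.3],[330.8,124.8],[355.3,128.8],[331.3,109.9],[326.5,68],[378,72.8]])
t=np.radians(24)
def frame(p):
    X,Y,yaw=p; Rz=R.from_euler('z',yaw).as_matrix()
    ex=np.array([np.cos(t),0,np.sin(t)]);ez=np.array([-np.sin(t),0,np.cos(t)])
    M=Rz@np.c_[ex,[0,1,0],ez]; o=np.array([X,Y,.06])+M@[0,.065,.034]; return M,o
def res(p):
    M,o=frame(p); return (proj(w,N@M.T+o,s)-px).ravel()
r=least_squares(res,[.6,0.1,0]);print(r.x,np.round(r.fun,1))
M,o=frame(r.x);np.savez('nest.npz',M=M,o=o)
print('nest',o.round(4),M.round(3))
for n,v in dict(grip=[0,-247,-8],hinge=[0,118,23],claw=[0,-42,21.5],tip=[0,118+105*np.cos(1.2),23+105*np.sin(1.2)]).items():
    P=M@(np.array(v)/1000)+o; print(n,P.round(4),proj(w,P,s).round(0))
print(proj(w,(N@M.T+o),s).shape)
E
python3 fit.py
```

```text
[ 0.60331578 -0.03801451 -0.11758803] [-0.  -0.2 -0.4  0.  -1.2  0.3  2.   0.8  0.2 -0.3 -1.  -0.4  0.3 -0.1]
nest [0.5972 0.0282 0.0911] [[ 0.907  0.117 -0.404]
 [-0.107  0.993  0.048]
 [ 0.407  0.     0.914]]
grip [ 0.5715 -0.2175  0.0838] [[315. 362.]]
hinge [0.6018 0.1464 0.1121] [[354.  -7.]]
claw [ 0.5836 -0.0125  0.1107] [[327. 201.]]
tip [0.5667 0.1889 0.2015] [[ 298. -167.]]
(7, 2)
```

{"op": "play_rows", "data": {"series": [{"dx": -10,"dy": 20,"dz": 10,"turn": -0.125,"fingers": -1},{"dx": -10,"dy": 27,"dz": 10,"turn": -0.125},{"dx": -10,"dy": 27,"turn": -0.125},{"dx": -10,"dy": 27,"turn": -0.125},{"dx": -10,"dy": 27,"turn": -0.125},{"dx": -10,"dy": 27,"turn": -0.125},{"dx": -10,"dy": 27,"turn": -0.125},{"dx": -10,"dy": 27,"turn": -0.125},{"dx": -10,"dy": 27,"turn": -0.125},{"dx": -5,"dy": 27,"turn": -0.125},{"dx": -5,"dy": 27,"turn": -0.125},{"dx": -5,"dy": 27,"dz": -10,"turn": -0.125},{"dz": -30,"turn": -0.03},{"dz": -20}]}}

```text
invalid input at $.series[1]: expected keys fingers, dx, dy, dz, turn
```

```bash
cat > bk.py <<'E'
from h import *
import pickle
def yaw(s): 
    q=s['ee_rot']; m=R.from_quat([q[1],q[2],q[3],q[0]]).as_matrix(); return np.arctan2(m[1,0],m[0,0])
if __name__=='__main__':
    s=get_state();w=get_image('wrist');pickle.dump((s,w),open('w1.pkl','wb'))
    print(s['clock'],np.round(s['position'],4),'yaw',yaw(s),'w',s['width'],'q',np.round(s['qpos'],2),np.round(s['contact_force'],1))
    h=cv2.cvtColor(w['pixels'],cv2.COLOR_RGB2HSV)
    y=((h[...,0]>18)&(h[...,0]<34)&(h[...,1]>110)&(h[...,2]>120)).astype(np.uint8)
    n,l,st,c=cv2.connectedComponentsWithStats(y)
    for i in range(1,n):
        if st[i,4]<800: continue
        q=np.argwhere(l==i)[:,::-1]; P=onz(w,q,.007,s)[:,:2]
        m=P.mean(0);_,v=np.linalg.eigh(np.cov(P.T));v=v[:,1]*np.sign(v[0,1]);u=np.array([-v[1],v[0]])
        t=(P-m)@v;o=(P-m)@u
        nk=(t>t.max()-60/1000+.001-.024+.0)&(t<t.max()-.03)&(np.abs(t-(t.max()-.060))<.015)
        print(st[i].tolist(),'yaw',np.arctan2(v[1],v[0]),'len',np.ptp(t),'wid',np.ptp(o),'from max',m+v*(t.max()-.060)+u*(o[nk].mean() if nk.any() else 0),'from min',m+v*(t.min()+.068),'neckw',np.ptp(o[nk]) if nk.any() else 0)
    save(w,'w1',1)
E
python3 bk.py
```

```text
0.95 [ 0.575  -0.      0.2423] yaw -9.813090084114687e-06 w 0.08518949918188666 q [-0.12  0.28  1.5  -0.    1.36 -0.12] [-1.1  0.5 -0.3]
```

{"op": "play_rows", "data": {"series": [{"dx": -10,"dy": 20,"dz": 10,"turn": -0.12,"fingers": -1},{"dx": -10,"dy": 27,"dz": 10,"turn": -0.125,"fingers": -1},{"dx": -10,"dy": 27,"dz": 0,"turn": -0.125,"fingers": -1},{"dx": -10,"dy": 27,"dz": 0,"turn": -0.125,"fingers": -1},{"dx": -10,"dy": 27,"dz": 0,"turn": -0.125,"fingers": -1},{"dx": -10,"dy": 27,"dz": 0,"turn": -0.125,"fingers": -1},{"dx": -10,"dy": 27,"dz": 0,"turn": -0.125,"fingers": -1},{"dx": -10,"dy": 27,"dz": 0,"turn": -0.125,"fingers": -1},{"dx": -10,"dy": 27,"dz": 0,"turn": -0.125,"fingers": -1},{"dx": -5,"dy": 27,"dz": 0,"turn": -0.125,"fingers": -1},{"dx": -5,"dy": 27,"dz": 0,"turn": -0.125,"fingers": -1},{"dx": -5,"dy": 27,"dz": -10,"turn": -0.125,"fingers": -1},{"dx": 0,"dy": 0,"dz": -30,"turn": -0.03,"fingers": -1},{"dx": 0,"dy": 0,"dz": -20,"turn": 0,"fingers": -1}]}}

```text
clock: 2.17
position: [0.4673, 0.3317, 0.2077]
ee_rot: [-0.007, 0.721, -0.693, 0.002]
contact_force: [0.7, -0.4, -1.2]
width: 0.0858
```

```bash
python3 bk.py
```

```text
2.1667 [0.4673 0.3317 0.2077] yaw -1.5308166212749152 w 0.08575071917346605 q [0.5  0.29 1.58 0.   1.26 2.03] [ 0.7 -0.4 -1.2]
[302, 113, 57, 119, 3222] yaw 0.032229185550405534 len 0.12780704743967652 wid 0.06045570783993533 from max [0.46879046 0.31963667] from min [0.46898755 0.31951156] neckw 0.020241352683070736
[196, 123, 50, 89, 1650] yaw -0.2686842314509704 len 0.09104998751081293 wid 0.042784473468199496 from max [0.45218588 0.44402932] from min [0.4878096 0.4342184] neckw 0.02706049401846131
```

View pics/w1.png

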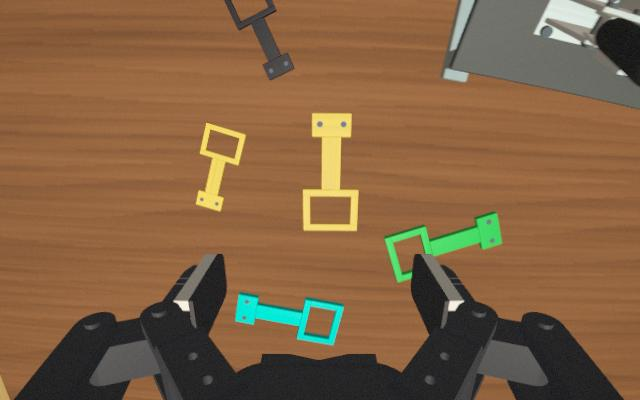

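{"op": "play_rows", "data": {"series": [{"dx": 1.6,"dy": -12,"dz": -35,"turn": -0.008,"fingers": -0.2},{"dx": 0,"dy": 0,"dz": -40,"turn": 0,"fingers": -0.2},{"dx": 0,"dy": 0,"dz": -40,"turn": 0,"fingers": -0.2},{"dx": 0,"dy": 0,"dz": -30,"turn": 0,"fingers": -0.2},{"dx": 0,"dy": 0,"dz": 0,"turn": 0,"fingers": -0.2}]}}

```text
clock: 2.63
position: [0.4694, 0.3198, 0.0588]
ee_rot: [-0.009, 0.719, -0.695, 0.002]
contact_force: [-0.4, 0.0, -0.8]
width: 0.0512
```

```bash
python3 -c "
from bk import *
import rig
print(rig.tips_ahead if not callable(rig.tips_ahead) else rig.tips_ahead())
s=get_state();print(s['position'],yaw(s),s['width'])"
```

```text
0.011
[0.46935031 0.31979594 0.05881963] -1.5363620720900255 0.05117354084157952
```

{"op": "play_rows", "data": {"series": [{"dx": 0,"dy": 0,"dz": -25,"turn": 0,"fingers": -0.2},{"dx": 0,"dy": 0,"dz": -15,"turn": 0,"fingers": -0.2},{"dx": 0,"dy": 0,"dz": -4,"turn": 0,"fingers": 0.2},{"dx": 0,"dy": 0,"dz": 0,"turn": 0,"fingers": 1},{"dx": 0,"dy": 0,"dz": 0,"turn": 0,"fingers": 1},{"dx": 0,"dy": 0,"dz": 0,"turn": 0,"fingers": 1},{"dx": 0,"dy": 0,"dz": 0,"turn": 0,"fingers": 1}], "squeeze": 50}}

```text
clock: 3.22
position: [0.4767, 0.322, 0.0232]
ee_rot: [-0.015, 0.719, -0.695, 0.004]
contact_force: [0.6, 0.1, -1.8]
width: 0.0
```

{"op": "play_rows", "data": {"series": [{"dx": -7,"dy": -2,"dz": 5,"turn": 0,"fingers": -0.2},{"dx": 0,"dy": 0,"dz": 0,"turn": 0,"fingers": -0.2},{"dx": 0,"dy": 0,"dz": 0,"turn": 0,"fingers": -0.2}]}}

```text
clock: 3.47
position: [0.4707, 0.3207, 0.0318]
ee_rot: [-0.017, 0.719, -0.695, 0.005]
contact_force: [0.2, 0.9, -0.2]
width: 0.0357
```

```bash
python3 -c "
from bk import *
s=get_state();print(s['position'],yaw(s),s['width'],s['qpos'],s['contact_force'])"
```

```text
[0.47066111 0.32073959 0.03183284] -1.5370511106002338 0.035698150383205215 [4.75128247e-01 4.46466958e-01 1.83211125e+00 1.95048328e-03
 8.27157558e-01 2.01114905e+00] [ 0.18207752  0.85220797 -0.21327367]
```

{"op": "play_rows", "data": {"series": [{"dx": -1,"dy": -1,"dz": -8,"turn": 0,"fingers": -0.2},{"dx": 0,"dy": 0,"dz": -8,"turn": 0,"fingers": -0.2}]}}

```text
clock: 3.63
position: [0.4708, 0.3205, 0.0176]
ee_rot: [-0.02, 0.719, -0.695, 0.006]
contact_force: [0.4, -0.8, -0.3]
width: 0.0514
```

{"op": "play_rows", "data": {"series": [{"dx": 0,"dy": 0,"dz": 0,"turn": 0,"fingers": -0.2},{"dx": 0,"dy": 0,"dz": 0,"turn": 0,"fingers": -0.2}]}}

```text
clock: 3.8
position: [0.4693, 0.3197, 0.0152]
ee_rot: [-0.018, 0.719, -0.695, 0.005]
contact_force: [-0.0, 0.7, -0.6]
width: 0.0512
```

```bash
python3 bk.py
```

```text
3.8 [0.4693 0.3197 0.0152] yaw -1.5366149279373997 w 0.051163486278510646 q [0.47 0.47 1.85 0.   0.78 2.01] [-0.   0.7 -0.6]
[260, 138, 117, 216, 12272] yaw 0.030276877019413156 len 0.11507600229037561 wid 0.05985441040277396 from max [0.46900305 0.31916269] from min [0.48191679 0.31969708] neckw 0.01998908664935659
[44, 160, 92, 173, 6936] yaw -0.26216569858574224 len 0.09102496091631415 wid 0.04386529684606008 from max [0.45280081 0.4415781 ] from min [0.48857899 0.43224313] neckw 0.029512689005064957
```

View pics/w1.png

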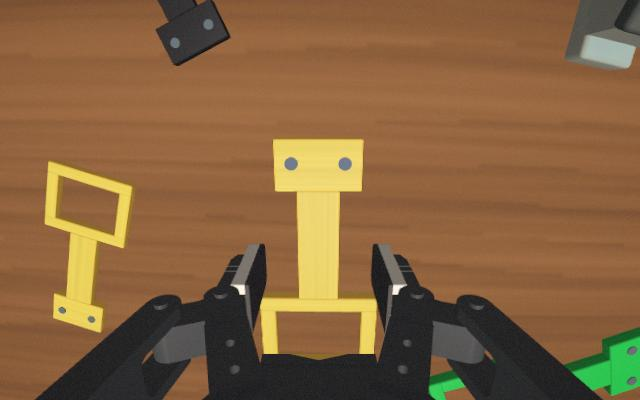

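{"op": "play_rows", "data": {"series": [{"dx": 0,"dy": -0.3,"dz": -3.5,"turn": 0,"fingers": 0.1},{"dx": 0,"dy": 0,"dz": 0,"turn": 0,"fingers": 0.35},{"dx": 0,"dy": 0,"dz": 0,"turn": 0,"fingers": 0.35}]}}

```text
clock: 4.1
position: [0.4692, 0.3184, 0.0111]
ee_rot: [-0.017, 0.719, -0.695, 0.006]
contact_force: [0.1, 0.0, 4.7]
width: 0.0277
```

{"op": "play_rows", "data": {"series": [{"dx": 0,"dy": 0.5,"dz": 0.8,"turn": 0,"fingers": 0.6},{"dx": 0,"dy": 0,"dz": 0.2,"turn": 0,"fingers": 0.8},{"dx": 0,"dy": 0,"dz": 0,"turn": 0,"fingers": 0.8}], "squeeze": 40}}

```text
clock: 4.35
position: [0.4692, 0.319, 0.0119]
ee_rot: [-0.017, 0.719, -0.695, 0.006]
contact_force: [0.5, 0.2, -0.9]
width: 0.0186
```

{"op": "play_rows", "data": {"series": [{"dx": 0,"dy": 0,"dz": 0,"turn": 0,"fingers": 1},{"dx": 0,"dy": 0,"dz": 5,"turn": 0,"fingers": 1},{"dx": 0,"dy": 0,"dz": 10,"turn": 0,"fingers": 1},{"dx": 0,"dy": 0,"dz": 20,"turn": 0,"fingers": 1},{"dx": 0,"dy": 0,"dz": 20,"turn": 0,"fingers": 1},{"dx": 0,"dy": 0,"dz": 0,"turn": 0,"fingers": 1}]}}

```text
clock: 4.85
position: [0.4674, 0.3187, 0.0687]
ee_rot: [-0.015, 0.719, -0.695, 0.004]
contact_force: [0.8, -0.7, -1.2]
width: 0.0186
```

```bash
python3 bk.py
```

```text
4.85 [0.4674 0.3187 0.0687] yaw -1.5366682097759157 w 0.018572635398692545 q [0.47 0.4  1.8  0.   0.92 2.01] [ 0.8 -0.7 -1.2]
[273, 138, 93, 178, 9811] yaw 0.03292339925965514 len 0.12445027629076777 wid 0.055935190322328916 from max [0.46120631 0.31844817] from min [0.4647547  0.31854719] neckw 0.02801227434418116
[107, 142, 72, 138, 4170] yaw -0.25982346225567166 len 0.09101287673871632 wid 0.04347845088434911 from max [0.45229118 0.44259817] from min [0.48807801 0.43325069] neckw 0.029241770841928853
```

View pics/w1.png

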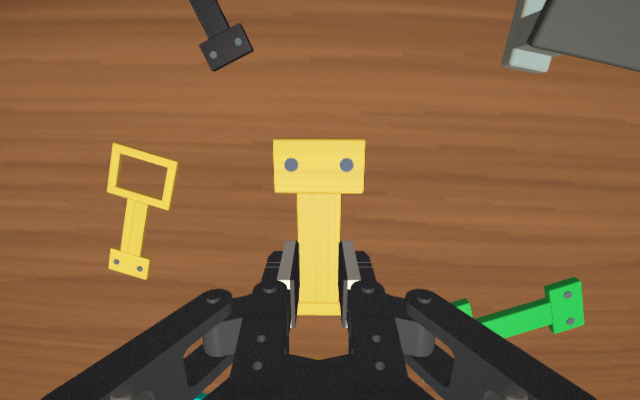

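```bash
python3 - <<'E'
from h import *
import pickle
from bk import yaw
s,w=pickle.load(open('w1.pkl','rb'))
q=s['ee_rot'];Rt=R.from_quat([q[1],q[2],q[3],q[0]]).as_matrix();p=np.array(s['position'])
print('tool z',Rt[:,2].round(3))
# buckle in world now: pick offset
c,sn=np.cos(.032),np.sin(.032); off=np.array([.4689-.4692,.3194-.319,-.0119])
B=np.array([[60,20,7],[60,-20,7],[36,20,7],[36,-20,7],[34,10,7],[34,-10,7],[10,10,7],[10,-10,7]])/1000
Rb=np.array([[c,-sn,0],[sn,c,0],[0,0,1]])
P=B@Rb.T+p+off
print(proj(w,P,s).round(1))
h=cv2.cvtColor(w['pixels'],cv2.COLOR_RGB2HSV)
y=((h[...,0]>18)&(h[...,0]<34)&(h[...,1]>110)&(h[...,2]>120))
for r in (145,165,185,200,215,230,290):
    cc=np.where(y[r,255:385])[0]+255; print(r,cc.min(),cc.max(),(cc.min()+cc.max())/2)
E
```

```text
tool z [ 0.026  0.015 -1.   ]
[[268.9 138.3]
 [363.  138.7]
 [270.9 192.6]
 [360.8 193.1]
 [293.4 197. ]
 [338.2 197.3]
 [294.4 246.2]
 [337.2 246.6]]
145 273 365 319.0
165 273 364 318.5
185 274 363 318.5
200 297 340 318.5
215 297 340 318.5
230 297 339 318.0
290 299 338 318.5
```

{"op": "play_rows", "data": {"series": [{"dx": 0,"dy": -10,"dz": 30,"turn": 0.115,"fingers": 1},{"dx": 0,"dy": -10,"dz": 38,"turn": 0.115,"fingers": 1},{"dx": 0,"dy": -10,"dz": 38,"turn": 0.115,"fingers": 1},{"dx": 0,"dy": -10,"dz": 38,"turn": 0.115,"fingers": 1},{"dx": 0,"dy": -10,"dz": 36,"turn": 0.115,"fingers": 1},{"dx": 5,"dy": -30,"dz": 0,"turn": 0.106,"fingers": 1},{"dx": 5,"dy": -30,"dz": 0,"turn": 0.106,"fingers": 1},{"dx": 5,"dy": -30,"dz": 0,"turn": 0.106,"fingers": 1},{"dx": 5,"dy": -30,"dz": 0,"turn": 0.106,"fingers": 1},{"dx": 5,"dy": -30,"dz": 0,"turn": 0.106,"fingers": 1},{"dx": 5,"dy": -30,"dz": 0,"turn": 0.106,"fingers": 1},{"dx": 10,"dy": -30,"dz": 0,"turn": 0.106,"fingers": 1},{"dx": 15,"dy": -26,"dz": 0,"turn": 0.106,"fingers": 1},{"dx": 20,"dy": 0,"dz": 0,"turn": 0,"fingers": 1},{"dx": 20,"dy": 0,"dz": 0,"turn": 0,"fingers": 1},{"dx": 10,"dy": 0,"dz": 0,"turn": 0,"fingers": 1},{"dx": 0,"dy": 0,"dz": 0,"turn": 0,"fingers": 1}]}}

```text
clock: 6.32
position: [0.5632, 0.0166, 0.242]
ee_rot: [-0.007, 1.0, -0.019, -0.008]
contact_force: [0.1, -0.3, -1.5]
width: 0.0182
```

```bash
cat > st.py <<'E'
from bk import *
s=get_state();q=s['ee_rot'];Rt=R.from_quat([q[1],q[2],q[3],q[0]]).as_matrix()
print(round(s['clock'],2),np.round(s['position'],4),'yaw',round(yaw(s),4),'zt',Rt[:,2].round(3),'w',round(s['width'],4),'F',np.round(s['contact_force'],1))
E
python3 st.py
```

```text
6.32 [0.5632 0.0166 0.242 ] yaw -0.0379 zt [-0.017  0.013 -1.   ] w 0.0182 F [ 0.1 -0.3 -1.5]
```

{"op": "play_rows", "data": {"series": [{"dx": 5,"dy": 8,"dz": -10,"turn": -0.04,"fingers": 1},{"dx": 5,"dy": 8,"dz": -25,"turn": -0.038,"fingers": 1},{"dx": 0,"dy": 0,"dz": -25,"turn": 0,"fingers": 1},{"dx": 0,"dy": 0,"dz": -15,"turn": 0,"fingers": 1},{"dx": 0,"dy": 0,"dz": 0,"turn": 0,"fingers": 1}]}}

```text
clock: 6.73
position: [0.5689, 0.0357, 0.163]
ee_rot: [-0.007, 0.998, -0.059, -0.011]
contact_force: [-0.4, -0.1, -0.9]
width: 0.0188
```

```bash
python3 st.py; python3 - <<'E'
from h import *
import pickle
s=get_state();w=get_image('wrist');pickle.dump((s,w),open('w2.pkl','wb'))
d=np.load('nest.npz');M,o=d['M'],d['o']
N=np.array([[-8,-30,0],[8,-30,0],[-12.5,20,7],[12.5,20,7],[-22.5,66,7],[22.5,66,7],[-22.5,33,0],[22.5,33,0]])/1000
p=proj(w,N@M.T+o,s);print(p.round(0).tolist())
im=w['pixels'][:,:,::-1].copy()
for a in p: cv2.circle(im,tuple(int(v) for v in a.round()),2,(255,0,255),-1)
cv2.imwrite('pics/w2.png',cv2.resize(im[0:300,200:440],None,fx=2,fy=2))
E
```

```text
6.73 [0.5689 0.0357 0.163 ] yaw -0.1176 zt [-0.021  0.016 -1.   ] w 0.0188 F [-0.4 -0.1 -0.9]
[[350.0, 257.0], [372.0, 262.0], [342.0, 191.0], [380.0, 196.0], [329.0, 119.0], [401.0, 122.0], [332.0, 168.0], [400.0, 175.0]]
```

View pics/w2.png

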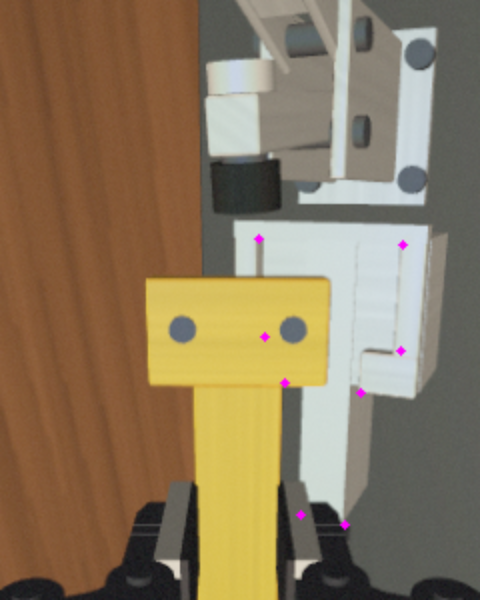

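{"op": "play_rows", "data": {"series": [{"dx": 8,"dy": -2,"dz": -15,"turn": 0,"fingers": 1},{"dx": 8,"dy": -2,"dz": -15,"turn": 0,"fingers": 1},{"dx": 4,"dy": -1,"dz": -8,"turn": 0,"fingers": 1},{"dx": 0,"dy": 0,"dz": 0,"turn": 0,"fingers": 1},{"dx": 0,"dy": 0,"dz": 0,"turn": 0,"fingers": 1}]}}

```text
clock: 7.2
position: [0.5894, 0.0324, 0.1303]
ee_rot: [-0.007, 0.998, -0.057, -0.008]
contact_force: [-0.2, 0.9, -2.1]
width: 0.0187
```

```bash
python3 st.py
```

```text
7.2 [0.5894 0.0324 0.1303] yaw -0.1146 zt [-0.016  0.015 -1.   ] w 0.0187 F [-0.2  0.9 -2.1]
```

{"op": "play_rows", "data": {"series": [{"dx": 1.5,"dy": -1,"dz": -7,"turn": 0,"fingers": 1},{"dx": 1.5,"dy": -1,"dz": -6,"turn": 0,"fingers": 1},{"dx": 1,"dy": 0,"dz": -3,"turn": 0,"fingers": 1},{"dx": 0,"dy": 0,"dz": 0,"turn": 0,"fingers": 1}]}}

```text
clock: 7.53
position: [0.5937, 0.0305, 0.1163]
ee_rot: [-0.007, 0.998, -0.057, -0.007]
contact_force: [0.9, 0.7, -1.8]
width: 0.0187
```

```bash
python3 st.py
```

```text
7.53 [0.5937 0.0305 0.1163] yaw -0.114 zt [-0.012  0.015 -1.   ] w 0.0187 F [ 0.9  0.7 -1.8]
```

{"op": "play_rows", "data": {"series": [{"dx": 0,"dy": 0,"dz": -2.5,"turn": 0,"fingers": 1},{"dx": 0,"dy": 0,"dz": -1.5,"turn": 0,"fingers": 1},{"dx": 0,"dy": 0,"dz": 0,"turn": 0,"fingers": 1}]}}

```text
clock: 7.78
position: [0.5937, 0.0304, 0.1123]
ee_rot: [-0.007, 0.998, -0.057, -0.006]
contact_force: [0.3, -0.3, -2.0]
width: 0.0187
```

```bash
python3 st.py;  python3 - <<'E'
from h import *
s=get_state();w=get_image('wrist')
cv2.imwrite('pics/w3.png',cv2.resize(w['pixels'][60:310,220:440,::-1],None,fx=2.4,fy=2.4))
E
```

```text
7.78 [0.5937 0.0304 0.1123] yaw -0.1143 zt [-0.012  0.015 -1.   ] w 0.0187 F [ 0.3 -0.3 -2. ]
```

View pics/w3.png

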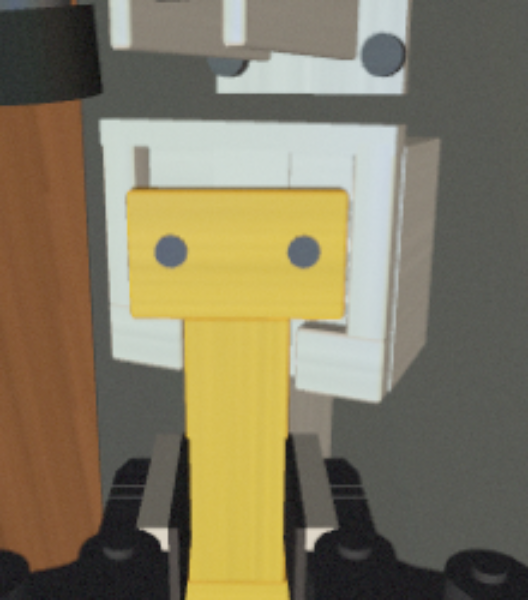

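{"op": "play_rows", "data": {"series": [{"dx": 0,"dy": 0,"dz": -1.2,"turn": 0,"fingers": 1},{"dx": 0,"dy": 0,"dz": -0.5,"turn": 0,"fingers": 1}]}}

```text
clock: 8.0
position: [0.594, 0.0304, 0.1109]
ee_rot: [-0.007, 0.998, -0.057, -0.006]
contact_force: [0.7, 0.3, -1.7]
width: 0.0183
```

```bash
python3 st.py
```

```text
8.0 [0.594  0.0304 0.1109] yaw -0.1143 zt [-0.011  0.015 -1.   ] w 0.0183 F [ 0.7  0.3 -1.7]
```

{"op": "play_rows", "data": {"series": [{"dx": 0,"dy": 0,"dz": -1.0,"turn": 0,"fingers": 1},{"dx": 0,"dy": 0,"dz": -1.0,"turn": 0,"fingers": 1},{"dx": 0,"dy": 0,"dz": 0,"turn": 0,"fingers": 1}]}}

```text
clock: 8.25
position: [0.5942, 0.0303, 0.1098]
ee_rot: [-0.007, 0.998, -0.057, -0.005]
contact_force: [-1.7, 0.1, 1.2]
width: 0.0188
```

```bash
python3 st.py
```

```text
8.25 [0.5942 0.0303 0.1098] yaw -0.114 zt [-0.01   0.015 -1.   ] w 0.0188 F [-1.7  0.1  1.2]
```

{"op": "play_rows", "data": {"series": [{"dx": 0,"dy": 0,"dz": 0,"turn": 0,"fingers": 0.35},{"dx": 0,"dy": 0,"dz": 0,"turn": 0,"fingers": 0.1},{"dx": 0,"dy": 0,"dz": 0,"turn": 0,"fingers": 0},{"dx": 0,"dy": 0,"dz": 0,"turn": 0,"fingers": -0.1},{"dx": -4,"dy": 0,"dz": 10,"turn": 0,"fingers": -0.1},{"dx": -4,"dy": 0,"dz": 12,"turn": 0,"fingers": -0.1},{"dx": -8,"dy": 0,"dz": 20,"turn": 0,"fingers": -0.1},{"dx": -8,"dy": 0,"dz": 20,"turn": 0,"fingers": -0.1},{"dx": 0,"dy": 0,"dz": 25,"turn": 0,"fingers": -0.1},{"dx": 0,"dy": 0,"dz": 20,"turn": 0,"fingers": -0.1},{"dx": 0,"dy": 0,"dz": 0,"turn": 0,"fingers": -0.1}]}}

```text
clock: 9.17
position: [0.567, 0.0305, 0.2264]
ee_rot: [-0.007, 0.998, -0.057, -0.004]
contact_force: [0.6, -0.4, 1.1]
width: 0.047
```

```bash
python3 st.py;  python3 - <<'E'
from h import *
import pickle
s=get_state();w=get_image('wrist');pickle.dump((s,w),open('w4.pkl','wb'))
cv2.imwrite('pics/w4.png',cv2.resize(w['pixels'][:300,230:450,::-1],None,fx=2,fy=2))
E
```

```text
9.17 [0.567  0.0305 0.2264] yaw -0.1142 zt [-0.008  0.015 -1.   ] w 0.047 F [ 0.6 -0.4  1.1]
```

View pics/w4.png

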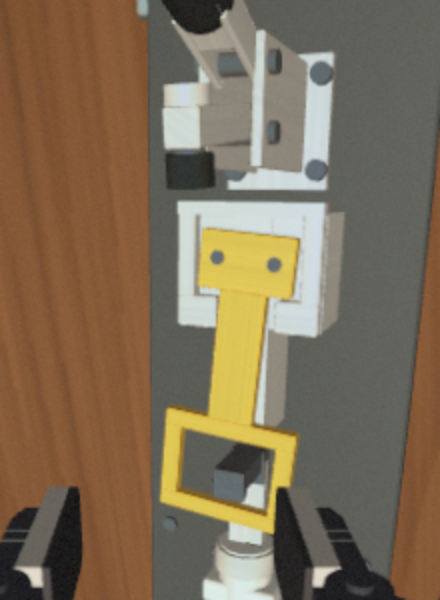

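```bash
python3 - <<'E'
from h import *
d=np.load('nest.npz');M,o=d['M'],d['o']-[.00085,0,0]
np.savez('nest2.npz',M=M,o=o)
def T(y,z): return (M@[0,y/1000,z/1000]+o+[0,0,.011]).round(4)
print('pre high',T(98,150),'pre',T(98,102))
for th in [1.35,1.2,1.1,.95,.8,.65,.5,.35,.2,.1,0,-.03]:
    y=118+80*np.cos(th)-10*np.sin(th);z=23+80*np.sin(th)+10*np.cos(th); print(th,T(y-11,z))
for sl in [0,20,40,60]: print('grip',T(-247-sl,-8)-[0,0,.011])
E
```

```text
pre high [0.5473 0.1326 0.2391] pre [0.5667 0.1303 0.1952]
1.35 [0.5681 0.1471 0.1964]
1.2 [0.5703 0.1588 0.1945]
1.1 [0.5722 0.1663 0.1923]
0.95 [0.5755 0.177  0.1878]
0.8 [0.5793 0.1868 0.1819]
0.65 [0.5836 0.1954 0.1746]
0.5 [0.5883 0.2027 0.1661]
0.35 [0.5932 0.2085 0.1567]
0.2 [0.5982 0.2126 0.1465]
0.1 [0.6016 0.2144 0.1395]
0 [0.605  0.2154 0.1322]
-0.03 [0.606  0.2156 0.13  ]
grip [ 0.5706 -0.2175  0.0838]
grip [ 0.5683 -0.2374  0.0838]
grip [ 0.5659 -0.2572  0.0838]
grip [ 0.5636 -0.2771  0.0838]
```

{"op": "play_rows", "data": {"series": [{"dx": 0,"dy": 20,"dz": 5,"turn": 0,"fingers": 1},{"dx": 0,"dy": 25,"dz": 5,"turn": 0,"fingers": 1},{"dx": 0,"dy": 25,"dz": 0,"turn": 0,"fingers": 1},{"dx": 0,"dy": 20,"dz": 0,"turn": 0,"fingers": 1},{"dx": 0,"dy": 5,"dz": 0,"turn": 0,"fingers": 1},{"dx": 0,"dy": 0,"dz": -20,"turn": 0,"fingers": 1},{"dx": 0,"dy": 0,"dz": -20,"turn": 0,"fingers": 1},{"dx": 0,"dy": 0,"dz": 0,"turn": 0,"fingers": 1}]}}

```text
clock: 9.88
position: [0.5624, 0.1274, 0.1919]
ee_rot: [-0.006, 0.998, -0.058, -0.007]
contact_force: [-0.1, -0.4, -0.3]
width: 0.0002
```

```bash
python3 st.py
```

```text
9.88 [0.5624 0.1274 0.1919] yaw -0.1154 zt [-0.013  0.013 -1.   ] w 0.0002 F [-0.1 -0.4 -0.3]
```

{"op": "play_rows", "data": {"series": [{"dx": 3,"dy": 10,"dz": 2,"turn": 0,"fingers": 1},{"dx": 3,"dy": 10,"dz": 1,"turn": 0,"fingers": 1},{"dx": 2,"dy": 10,"dz": 0,"turn": 0,"fingers": 1},{"dx": 2,"dy": 8,"dz": -2,"turn": 0,"fingers": 1}]}}

```text
clock: 10.22
position: [0.5726, 0.1651, 0.1938]
ee_rot: [-0.005, 0.998, -0.059, -0.008]
contact_force: [-1.6, -3.4, 0.2]
width: 0.0001
```

```bash
python3 st.py
```

```text
10.22 [0.5726 0.1651 0.1938] yaw -0.1189 zt [-0.015  0.01  -1.   ] w 0.0001 F [-1.6 -3.4  0.2]
```

Pushing the handle (−3.4 N in y, about as expected). Continue along the arc.

{"op": "play_rows", "data": {"series": [{"dx": 2,"dy": 6,"dz": -3,"turn": 0,"fingers": 1},{"dx": 2,"dy": 6,"dz": -3,"turn": 0,"fingers": 1},{"dx": 2.5,"dy": 6,"dz": -4,"turn": 0,"fingers": 1},{"dx": 3,"dy": 6,"dz": -5,"turn": 0,"fingers": 1},{"dx": 3,"dy": 5,"dz": -5,"turn": 0,"fingers": 1}]}}

```text
clock: 10.63
position: [0.5856, 0.1975, 0.1752]
ee_rot: [-0.004, 0.998, -0.058, -0.008]
contact_force: [-2.1, -1.6, 2.0]
width: 0.0
```

```bash
python3 st.py
```

```text
10.63 [0.5856 0.1975 0.1752] yaw -0.1166 zt [-0.015  0.008 -1.   ] w 0.0 F [-2.1 -1.6  2. ]
```

{"op": "play_rows", "data": {"series": [{"dx": 2,"dy": 4,"dz": -5,"turn": 0,"fingers": 1},{"dx": 2,"dy": 3.5,"dz": -6,"turn": 0,"fingers": 1},{"dx": 3,"dy": 3,"dz": -6,"turn": 0,"fingers": 1},{"dx": 3,"dy": 2.5,"dz": -6,"turn": 0,"fingers": 1},{"dx": 3,"dy": 2,"dz": -6,"turn": 0,"fingers": 1}]}}

```text
clock: 11.05
position: [0.6019, 0.2159, 0.144]
ee_rot: [-0.005, 0.998, -0.058, -0.005]
contact_force: [-0.6, -0.9, 2.2]
width: -0.0002
```

```bash
python3 st.py
```

```text
11.05 [0.6019 0.2159 0.144 ] yaw -0.1163 zt [-0.01  0.01 -1.  ] w -0.0002 F [-0.6 -0.9  2.2]
```

{"op": "play_rows", "data": {"series": [{"dx": 1.5,"dy": 0,"dz": -4,"turn": 0,"fingers": 1},{"dx": 1.5,"dy": 0,"dz": -4,"turn": 0,"fingers": 1},{"dx": 1,"dy": 0,"dz": -3,"turn": 0,"fingers": 1}]}}

```text
clock: 11.3
position: [0.6073, 0.2174, 0.1324]
ee_rot: [-0.006, 0.998, -0.058, -0.005]
contact_force: [-8.6, -1.9, 29.6]
width: 0.0001
```

```bash
python3 st.py
```

```text
11.3 [0.6073 0.2174 0.1324] yaw -0.1169 zt [-0.009  0.013 -1.   ] w 0.0001 F [-8.6 -1.9 29.6]
```

{"op": "play_rows", "data": {"series": [{"dx": 0.2,"dy": 0,"dz": -0.4,"turn": 0,"fingers": 1}]}}

```text
clock: 11.38
position: [0.6072, 0.2174, 0.1329]
ee_rot: [-0.006, 0.998, -0.059, -0.005]
contact_force: [-3.0, -0.7, 5.5]
width: 0.0001
```

```bash
python3 st.py
```

```text
11.38 [0.6072 0.2174 0.1329] yaw -0.1171 zt [-0.01   0.013 -1.   ] w 0.0001 F [-3.  -0.7  5.5]
```

{"op": "play_rows", "data": {"series": [{"dx": 0.5,"dy": 0,"dz": -2.5,"turn": 0,"fingers": 1},{"dx": 0.5,"dy": 0,"dz": -2,"turn": 0,"fingers": 1}]}}

```text
clock: 11.55
position: [0.6073, 0.2173, 0.1327]
ee_rot: [-0.007, 0.998, -0.059, -0.006]
contact_force: [-4.4, -0.8, 13.0]
width: 0.0002
```

```bash
python3 st.py
```

```text
11.55 [0.6073 0.2173 0.1327] yaw -0.1177 zt [-0.01   0.014 -1.   ] w 0.0002 F [-4.4 -0.8 13. ]
```

{"op": "play_rows", "data": {"series": [{"dx": -8,"dy": 0,"dz": 20,"turn": 0,"fingers": 1},{"dx": -8,"dy": -10,"dz": 35,"turn": 0.12,"fingers": 1},{"dx": -8,"dy": -25,"dz": 35,"turn": 0.12,"fingers": 0.5},{"dx": -8,"dy": -28,"dz": 20,"turn": 0.12,"fingers": -0.2},{"dx": -6,"dy": -30,"dz": 0,"turn": 0.12,"fingers": -0.2},{"dx": 0,"dy": -30,"dz": 0,"turn": 0.12,"fingers": -0.2},{"dx": 0,"dy": -30,"dz": 0,"turn": 0.12,"fingers": -0.2},{"dx": 0,"dy": -30,"dz": 0,"turn": 0.12,"fingers": -0.2},{"dx": 0,"dy": -30,"dz": 0,"turn": 0.12,"fingers": -0.2},{"dx": 0,"dy": -30,"dz": 0,"turn": 0.12,"fingers": -0.2},{"dx": 0,"dy": -30,"dz": 0,"turn": 0.12,"fingers": -0.2},{"dx": 0,"dy": -30,"dz": 0,"turn": 0.12,"fingers": -0.2},{"dx": 0,"dy": -30,"dz": 0,"turn": 0.12,"fingers": -0.2},{"dx": 0,"dy": -30,"dz": 0,"turn": 0.12,"fingers": -0.2},{"dx": 0,"dy": -30,"dz": 0,"turn": 0,"fingers": -0.2},{"dx": 0,"dy": -25,"dz": 0,"turn": 0,"fingers": -0.2},{"dx": 0,"dy": 0,"dz": 0,"turn": 0,"fingers": -0.2}]}}

```text
clock: 12.97
position: [0.5638, -0.2209, 0.2385]
ee_rot: [0.001, 0.73, 0.683, -0.009]
contact_force: [-0.0, 0.2, -0.5]
width: 0.0509
```

```bash
python3 st.py
```

```text
12.97 [ 0.5638 -0.2209  0.2385] yaw 1.5036 zt [-0.011 -0.013 -1.   ] w 0.0509 F [-0.   0.2 -0.5]
```

{"op": "play_rows", "data": {"series": [{"dx": 4,"dy": 3.4,"dz": -35,"turn": -0.05,"fingers": -0.2},{"dx": 2,"dy": 0,"dz": -38,"turn": 0,"fingers": -0.2},{"dx": 0,"dy": 0,"dz": -38,"turn": 0,"fingers": -0.2},{"dx": 0,"dy": 0,"dz": -20,"turn": 0,"fingers": -0.2},{"dx": 0,"dy": 0,"dz": 0,"turn": 0,"fingers": -0.2},{"dx": 0,"dy": 0,"dz": 0,"turn": 0,"fingers": -0.2}]}}

```text
clock: 13.47
position: [0.5698, -0.2191, 0.1022]
ee_rot: [0.002, 0.751, 0.661, -0.007]
contact_force: [0.8, 0.0, 0.8]
width: 0.0511
```

```bash
python3 st.py; python3 - <<'E'
from h import *
import pickle
s=get_state();w=get_image('wrist');pickle.dump((s,w),open('w5.pkl','wb'))
d=np.load('nest2.npz');M,o=d['M'],d['o']
P=np.array([[0,-247,-8],[0,-239,-8],[0,-255,-8],[20,-247,-8],[0,-90,-5.5],[0,-42,21.5]])/1000
print(proj(w,P@M.T+o,s).round(0).tolist())
for l in('gauge_mouth','pull_grip','claw'):
    print(l,[(round(m['p'],2),np.round(m['xy']).tolist(),int(m['region'].sum())) for m in masks_of(w,l)[:2]])
cv2.imwrite('pics/w5.png',w['pixels'][:,:,::-1])
E
```

```text
13.47 [ 0.5698 -0.2191  0.1022] yaw 1.4435 zt [-0.007 -0.012 -1.   ] w 0.0511 F [0.8 0.  0.8]
[[323.0, 250.0], [339.0, 250.0], [308.0, 250.0], [324.0, 290.0], [620.0, 247.0], [750.0, 245.0]]
gauge_mouth [(0.88, [462.0, 247.0], 25927)]
pull_grip [(0.89, [464.0, 246.0], 26126)]
claw []
```

View pics/w5.png

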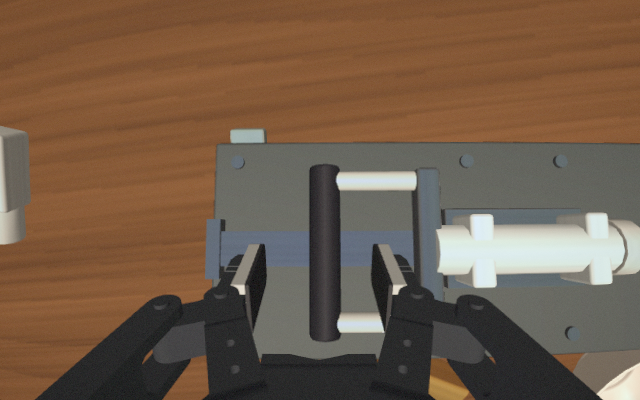

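{"op": "play_rows", "data": {"series": [{"dx": 1,"dy": 1,"dz": -12,"turn": 0.005,"fingers": -0.2},{"dx": 0,"dy": 0.5,"dz": -8,"turn": 0,"fingers": -0.2},{"dx": 0,"dy": 0,"dz": -2,"turn": 0,"fingers": 0},{"dx": 0,"dy": 0,"dz": 0,"turn": 0,"fingers": 0.3},{"dx": 0,"dy": 0,"dz": 0,"turn": 0,"fingers": 0.5}], "squeeze": 50}}

```text
clock: 14.08
position: [0.5773, -0.2204, 0.09]
ee_rot: [0.012, 0.749, 0.663, -0.003]
contact_force: [0.2, 0.2, -0.2]
width: 0.0216
```

```bash
python3 st.py
```

```text
14.08 [ 0.5773 -0.2204  0.09  ] yaw 1.4488 zt [ 0.012 -0.022 -1.   ] w 0.0216 F [ 0.2  0.2 -0.2]
```

{"op": "play_rows", "data": {"series": [{"dx": -5,"dy": 1.5,"dz": -6,"turn": 0,"fingers": 0.5},{"dx": -2,"dy": 0,"dz": -3,"turn": 0,"fingers": 0.5}]}}

```text
clock: 14.25
position: [0.5712, -0.2193, 0.0823]
ee_rot: [0.014, 0.749, 0.663, -0.002]
contact_force: [-1.1, 0.7, -0.1]
width: 0.0216
```

```bash
python3 st.py
```

```text
14.25 [ 0.5712 -0.2193  0.0823] yaw 1.4489 zt [ 0.015 -0.024 -1.   ] w 0.0216 F [-1.1  0.7 -0.1]
```

Good; close on the bar.

{"op": "play_rows", "data": {"series": [{"dx": 0,"dy": 0.5,"dz": -1,"turn": 0,"fingers": 0.6},{"dx": 0,"dy": 0,"dz": 0,"turn": 0,"fingers": 0.8},{"dx": 0,"dy": 0,"dz": 0,"turn": 0,"fingers": 1},{"dx": 0,"dy": 0,"dz": 0,"turn": 0,"fingers": 1}], "squeeze": 60}}

```text
clock: 14.58
position: [0.5706, -0.2187, 0.0812]
ee_rot: [0.014, 0.749, 0.662, -0.002]
contact_force: [0.4, -0.2, 0.2]
width: 0.0137
```

```bash
cat > hold.py <<'E'
import sys
from bk import *
n=int(sys.argv[1]);F=[];Y=[]
d=np.load('nest2.npz');u=d['M'][:,1]
for i in range(n):
    s=get_state();F.append(np.array(s['contact_force'])@u);Y.append(np.array(s['position'])@u*1000);T=s['clock']
    im=get_image('wrist')
s=get_state()
print('t',round(s['clock'],2),'Fy',np.mean(F).round(2),'+-',np.std(F).round(2),'y',np.mean(Y).round(2),'range',np.round([min(Y),max(Y)],2),'pos',np.round(s['position'],4),'w',round(s['width'],4),'F',np.round(s['contact_force'],1))
E
python3 hold.py 5
```

```text
t 14.83 Fy 0.21 +- 0.49 y -150.25 range [-150.27 -150.22] pos [ 0.5705 -0.2187  0.0812] w 0.0137 F [0.8 0.1 0.6]
```

{"op": "play_rows", "data": {"series": [{"dx": -0.4,"dy": -3,"dz": 0,"turn": 0,"fingers": 1},{"dx": -0.4,"dy": -3,"dz": 0,"turn": 0,"fingers": 1},{"dx": -0.3,"dy": -2,"dz": 0,"turn": 0,"fingers": 1}]}}

```text
clock: 15.08
position: [0.5696, -0.2266, 0.0812]
ee_rot: [0.014, 0.749, 0.663, -0.002]
contact_force: [0.5, 1.8, 0.4]
width: 0.0138
```

```bash
python3 hold.py 6
```

```text
t 15.38 Fy -0.16 +- 0.99 y -158.38 range [-158.65 -158.16] pos [ 0.5696 -0.2265  0.0812] w 0.0139 F [-0.4 -0.7  0.4]
```

{"op": "play_rows", "data": {"series": [{"dx": -0.5,"dy": -4,"dz": 0,"turn": 0,"fingers": 1},{"dx": -0.5,"dy": -4,"dz": 0,"turn": 0,"fingers": 1},{"dx": -0.4,"dy": -4,"dz": 0,"turn": 0,"fingers": 1},{"dx": -0.4,"dy": -4,"dz": 0,"turn": 0,"fingers": 1}]}}

```text
clock: 15.72
position: [0.5679, -0.2411, 0.0812]
ee_rot: [0.013, 0.749, 0.663, -0.001]
contact_force: [0.6, 3.8, 1.0]
width: 0.0141
```

```bash
python3 hold.py 8
```

```text
t 16.12 Fy 2.03 +- 0.87 y -173.1 range [-173.67 -172.78] pos [ 0.5679 -0.2411  0.0812] w 0.014 F [0.9 2.  0.4]
```

{"op": "play_rows", "data": {"series": [{"dx": -0.5,"dy": -4,"dz": 0,"turn": 0,"fingers": 1},{"dx": -0.5,"dy": -4,"dz": 0,"turn": 0,"fingers": 1},{"dx": -0.5,"dy": -4,"dz": 0,"turn": 0,"fingers": 1},{"dx": -0.5,"dy": -4,"dz": 0,"turn": 0,"fingers": 1},{"dx": -0.5,"dy": -4,"dz": 0,"turn": 0,"fingers": 1}]}}

```text
clock: 16.53
position: [0.5659, -0.2575, 0.0812]
ee_rot: [0.01, 0.749, 0.663, 0.002]
contact_force: [1.8, 6.9, 3.1]
width: 0.014
```

```bash
python3 hold.py 10
```

```text
t 17.03 Fy 6.03 +- 0.56 y -189.52 range [-190.02 -189.3 ] pos [ 0.5659 -0.2575  0.0812] w 0.0138 F [1.6 5.9 1.7]
```

{"op": "play_rows", "data": {"series": [{"dx": -0.5,"dy": -4,"dz": 0,"turn": 0,"fingers": 1},{"dx": -0.5,"dy": -4,"dz": 0,"turn": 0,"fingers": 1},{"dx": -0.5,"dy": -4,"dz": 0,"turn": 0,"fingers": 1},{"dx": -0.4,"dy": -3,"dz": 0,"turn": 0,"fingers": 1}]}}

```text
clock: 17.37
position: [0.5649, -0.266, 0.0812]
ee_rot: [0.006, 0.749, 0.663, 0.007]
contact_force: [2.0, 8.4, 2.1]
width: 0.0142
```

```bash
python3 hold.py 6; python3 - <<'E'
from h import *
import pickle
s,w=pickle.load(open('w0.pkl','rb'));d=np.load('nest2.npz');M,o=d['M'],d['o']
P=onplane(w,[[332.6,236]],o+M@[0,0,-.0055],M[:,2],s);print('mouth nest',((P-o)@M*1000).round(1))
ym=((P-o)@M)[0,1]
a=get_image('scene');b=get_image('side');s2=get_state();pickle.dump((a,b),open('i5.pkl','wb'))
i0,_=pickle.load(open('i0.pkl','rb'))
dd=.0497
for im in(a,b):
    Q=np.array([[0,ym-dd,-.0055],[0,ym-dd+.04,-.0055],[0,-.057,.0215],[0,ym,-.0055],[0,-.042,.0215]])
    print(proj(im,Q@M.T+o).round(1).tolist())
x,y=proj(a,(M@[0,-.09,0]+o)[None])[0].astype(int);u,v=proj(b,(M@[0,-.09,0]+o)[None])[0].astype(int)
print(x,y,u,v)
f=lambda im,x,y:cv2.resize(im['pixels'][y-18:y+18,x-24:x+24,::-1],None,fx=8,fy=8,interpolation=cv2.INTER_LANCZOS4)
c=np.vstack([np.hstack([f(a,x,y),f(b,u,v)]),np.hstack([f(i0,x,y),f(_,u,v)])]);cv2.imwrite('pics/hold.png',c);print(c.shape)
E
```

```text
t 17.67 Fy 8.42 +- 0.22 y -198.01 range [-198.18 -197.88] pos [ 0.5649 -0.266   0.0812] w 0.0143 F [2.4 8.8 2.4]
mouth nest [[  1.2 -85.2  -5.5]]
[[299.9, 208.7], [311.7, 208.5], [322.9, 201.9], [314.5, 208.5], [327.4, 201.9]]
[[305.2, 185.3], [302.2, 193.8], [302.7, 197.1], [301.5, 195.9], [301.5, 200.5]]
313 207 302 193
(576, 768, 3)
```

{"op": "play_rows", "data": {"series": [{"dx": -0.5,"dy": -4,"dz": 0,"turn": 0,"fingers": 1},{"dx": -0.5,"dy": -4,"dz": 0,"turn": 0,"fingers": 1},{"dx": -0.5,"dy": -4,"dz": 0,"turn": 0,"fingers": 1}]}}

```text
clock: 18.02
position: [0.5643, -0.271, 0.0812]
ee_rot: [0.002, 0.749, 0.663, 0.011]
contact_force: [3.5, 9.9, 2.7]
width: 0.014
```

```bash
python3 hold.py 6; python3 - <<'E'
from h import *
import pickle
d=np.load('nest2.npz');M,o=d['M'],d['o']
a=get_image('scene');b=get_image('side');s2=get_state();pickle.dump((a,b),open('i6.pkl','wb'))
i0,_=pickle.load(open('i0.pkl','rb'))
x,y=proj(a,(M@[0,-.09,0]+o)[None])[0].astype(int);u,v=proj(b,(M@[0,-.09,0]+o)[None])[0].astype(int)
f=lambda im,x,y:cv2.resize(im['pixels'][y-18:y+18,x-24:x+24,::-1],None,fx=8,fy=8,interpolation=cv2.INTER_LANCZOS4)
c=np.vstack([np.hstack([f(a,x,y),f(b,u,v)]),np.hstack([f(i0,x,y),f(_,u,v)])]);cv2.imwrite('pics/hold.png',c)
E
```

```text
t 18.32 Fy 9.77 +- 0.31 y -203.3 range [-203.5  -202.97] pos [ 0.5643 -0.2713  0.0812] w 0.014 F [2.2 9.1 3.3]
```

View pics/hold.png

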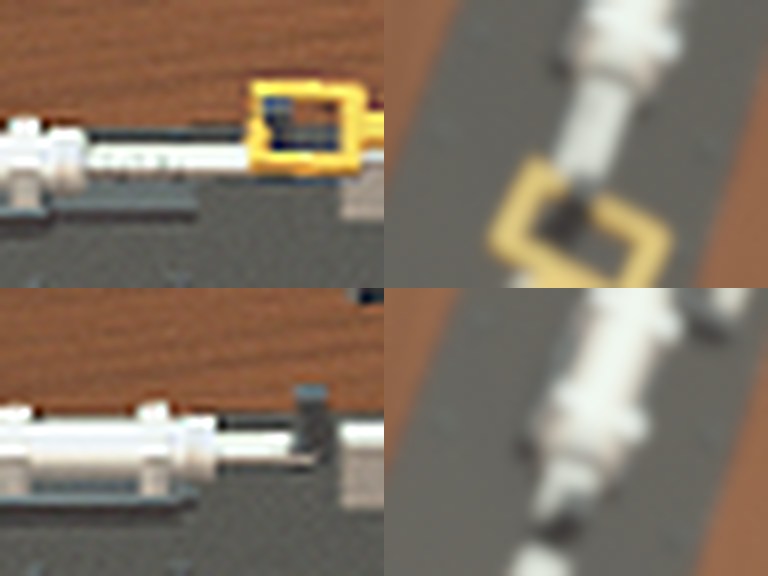

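```bash
python3 - <<'E'
from h import *
d=np.load('nest2.npz');M,o=d['M'],d['o']
ims=[get_image('scene') for _ in range(10)]
im=dict(ims[0]);A=np.mean([i['pixels'].astype(float).mean(2) for i in ims],0)
for r in(206,207,208,209,210): print(r,A[r,294:324].round(0).astype(int).tolist())
s=get_state();print(s['clock'],np.array(s['position'])@M[:,1]*1000)
for y in np.arange(-.145,-.05,.008): print(round(y,3),proj(im,(M@[0,y,-.0055]+o)[None])[0].round(2),end=' ')
E
```

```text
206 [254, 253, 242, 242, 243, 196, 59, 66, 68, 67, 66, 68, 68, 66, 66, 66, 64, 59, 56, 68, 68, 68, 68, 66, 61, 123, 189, 189, 131, 51]
207 [248, 246, 237, 239, 236, 193, 185, 233, 232, 232, 232, 232, 233, 233, 233, 233, 230, 228, 232, 231, 232, 231, 231, 231, 230, 226, 204, 183, 125, 37]
208 [227, 245, 235, 238, 234, 204, 229, 241, 226, 250, 250, 238, 224, 250, 240, 227, 251, 249, 248, 247, 247, 247, 247, 248, 249, 245, 202, 195, 200, 206]
209 [238, 245, 222, 231, 227, 199, 236, 249, 234, 247, 232, 245, 231, 254, 235, 198, 247, 230, 252, 251, 251, 251, 251, 252, 253, 246, 168, 133, 143, 155]
210 [216, 224, 195, 207, 200, 147, 118, 123, 100, 134, 119, 145, 143, 144, 132, 121, 136, 121, 145, 142, 143, 144, 144, 145, 146, 145, 127, 108, 107, 106]
18.9167 -203.19492406442833
-0.145 [296.98 208.69] -0.137 [299.34 208.67] -0.129 [301.69 208.64] -0.121 [304.04 208.62] -0.113 [306.39 208.6 ] -0.105 [308.74 208.57] -0.097 [311.09 208.55] -0.089 [313.44 208.52] -0.081 [315.78 208.5 ] -0.073 [318.13 208.48] -0.065 [320.48 208.45] -0.057 [322.82 208.43]
```

{"op": "play_rows", "data": {"series": [{"dx": -0.4,"dy": -3.2,"dz": 0,"turn": 0,"fingers": 1}]}}

```text
clock: 19.0
position: [0.5642, -0.2718, 0.0812]
ee_rot: [0.0, 0.749, 0.663, 0.013]
contact_force: [3.1, 10.0, 3.2]
width: 0.0138
```

```bash
python3 hold.py 48
```

```text
t 21.4 Fy 9.79 +- 0.5 y -204.16 range [-204.2  -203.77] pos [ 0.5642 -0.2722  0.0811] w 0.0138 F [2.5 9.9 2. ]
```

{"op": "play_rows", "data": {"series": [{"dx": 0.2,"dy": 1.5,"dz": 0,"turn": 0,"fingers": 1},{"dx": 0.2,"dy": 1.5,"dz": 0,"turn": 0,"fingers": 1},{"dx": 0.2,"dy": 1.5,"dz": 0,"turn": 0,"fingers": 1},{"dx": 0.2,"dy": 1.5,"dz": 0,"turn": 0,"fingers": 1},{"dx": 0.2,"dy": 1.5,"dz": 0,"turn": 0,"fingers": 1},{"dx": 0.2,"dy": 1.5,"dz": 0,"turn": 0,"fingers": 1},{"dx": 0.2,"dy": 1.5,"dz": 0,"turn": 0,"fingers": 1},{"dx": 0.2,"dy": 1.5,"dz": 0,"turn": 0,"fingers": 1},{"dx": 0.2,"dy": 1.5,"dz": 0,"turn": 0,"fingers": 1},{"dx": 0.2,"dy": 1.5,"dz": 0,"turn": 0,"fingers": 1}]}}

```text
clock: 22.23
position: [0.5669, -0.2494, 0.0812]
ee_rot: [-0.004, 0.746, 0.666, 0.016]
contact_force: [0.6, 4.0, 0.3]
width: 0.014
```

```bash
python3 hold.py 2
```

```text
t 22.33 Fy 4.87 +- 0.82 y -181.04 range [-181.18 -180.89] pos [ 0.5669 -0.2492  0.0812] w 0.0141 F [0.9 3.9 1.3]
```

{"op": "play_rows", "data": {"series": [{"dx": 0.2,"dy": 2,"dz": 0,"turn": 0,"fingers": 1},{"dx": 0.2,"dy": 2,"dz": 0,"turn": 0,"fingers": 1},{"dx": 0.2,"dy": 2,"dz": 0,"turn": 0,"fingers": 1},{"dx": 0.2,"dy": 2,"dz": 0,"turn": 0,"fingers": 1},{"dx": 0.2,"dy": 2,"dz": 0,"turn": 0,"fingers": 1},{"dx": 0.2,"dy": 2,"dz": 0,"turn": 0,"fingers": 1},{"dx": 0.2,"dy": 2,"dz": 0,"turn": 0,"fingers": 1},{"dx": 0.2,"dy": 2,"dz": 0,"turn": 0,"fingers": 1},{"dx": 0.2,"dy": 2,"dz": 0,"turn": 0,"fingers": 1},{"dx": 0.2,"dy": 2,"dz": 0,"turn": 0,"fingers": 1},{"dx": 0.2,"dy": 2,"dz": 0,"turn": 0,"fingers": 1}]}}

```text
clock: 23.25
position: [0.5691, -0.231, 0.0812]
ee_rot: [-0.001, 0.746, 0.666, 0.013]
contact_force: [-0.9, -0.7, -0.0]
width: 0.014
```

```bash
python3 hold.py 2
```

```text
t 23.35 Fy -0.51 +- 0.3 y -162.38 range [-162.6  -162.17] pos [ 0.5692 -0.2306  0.0812] w 0.0137 F [0.2 0.6 1. ]
```

Slack now; push the last 12 mm home and feel for the stop.

{"op": "play_rows", "data": {"series": [{"dx": 0.2,"dy": 2,"dz": 0,"turn": 0,"fingers": 1},{"dx": 0.2,"dy": 2,"dz": 0,"turn": 0,"fingers": 1},{"dx": 0.2,"dy": 2,"dz": 0,"turn": 0,"fingers": 1},{"dx": 0.2,"dy": 2,"dz": 0,"turn": 0,"fingers": 1},{"dx": 0.2,"dy": 2,"dz": 0,"turn": 0,"fingers": 1},{"dx": 0.2,"dy": 1.5,"dz": 0,"turn": 0,"fingers": 1},{"dx": 0.1,"dy": 1.5,"dz": 0,"turn": 0,"fingers": 1}]}}

```text
clock: 23.93
position: [0.5707, -0.2176, 0.0812]
ee_rot: [0.0, 0.746, 0.666, 0.013]
contact_force: [0.7, -1.4, 0.4]
width: 0.014
```

```bash
python3 hold.py 3
```

```text
t 24.08 Fy -0.26 +- 0.72 y -148.96 range [-149.19 -148.81] pos [ 0.5707 -0.2174  0.0812] w 0.0139 F [-0.   0.7  0.2]
```

{"op": "play_rows", "data": {"series": [{"dx": 0.1,"dy": 1.5,"dz": 0,"turn": 0,"fingers": 1},{"dx": 0.1,"dy": 1.5,"dz": 0,"turn": 0,"fingers": 1}]}}

```text
clock: 24.25
position: [0.5709, -0.2163, 0.0812]
ee_rot: [0.001, 0.745, 0.666, 0.011]
contact_force: [-1.9, -6.6, -1.9]
width: 0.0138
```

```bash
python3 hold.py 3
```

```text
t 24.4 Fy -5.63 +- 0.84 y -147.78 range [-147.79 -147.78] pos [ 0.5709 -0.2163  0.0812] w 0.0141 F [-1.  -5.1 -1.5]
```

{"op": "play_rows", "data": {"series": [{"dx": 0,"dy": 0,"dz": 0,"turn": 0,"fingers": 0.5},{"dx": 0,"dy": 0,"dz": 0,"turn": 0,"fingers": 0.2},{"dx": 0,"dy": 0,"dz": 0,"turn": 0,"fingers": 0},{"dx": 0,"dy": 0,"dz": 5,"turn": 0,"fingers": -0.1},{"dx": 0,"dy": 0,"dz": 15,"turn": 0,"fingers": -0.1},{"dx": 0,"dy": 0,"dz": 30,"turn": 0,"fingers": -0.1},{"dx": 0,"dy": 0,"dz": 35,"turn": 0,"fingers": -0.1},{"dx": -15,"dy": 10,"dz": 35,"turn": 0,"fingers": -0.1},{"dx": -15,"dy": 25,"dz": 25,"turn": 0,"fingers": -0.1},{"dx": -15,"dy": 30,"dz": 0,"turn": -0.12,"fingers": -0.1},{"dx": -15,"dy": 30,"dz": 0,"turn": -0.12,"fingers": -0.1},{"dx": -10,"dy": 30,"dz": 0,"turn": -0.12,"fingers": -0.1},{"dx": 0,"dy": 30,"dz": 0,"turn": -0.12,"fingers": -0.1},{"dx": 0,"dy": 0,"dz": 0,"turn": 0,"fingers": -0.1}]}}

```text
clock: 25.57
position: [0.4951, -0.0497, 0.2352]
ee_rot: [-0.002, 0.888, 0.459, 0.019]
contact_force: [-0.1, 0.2, -0.4]
width: 0.0469
```

```bash
python3 st.py; python3 - <<'E'
from h import *
import pickle
d=np.load('nest2.npz');M,o=d['M'],d['o']
a0,b0=pickle.load(open('i0.pkl','rb'))
a=get_image('scene');b=get_image('side')
for l in['hammer','bowl','mandrel','jar','pull_grip','gauge_mouth','clamp_tip','claw']:
    for n,x,y in(('scene',a0,a),('side',b0,b)):
        p=masks_of(x,l)[:1] if 0 else []; q=masks_of(y,l)[:1]
        print(l,n,[(np.round(m['xy']).tolist(),round(m['p'],2)) for m in q])
# pixel difference where unoccupied: mouth profile
A=a['pixels'].mean(2);print(A[208,294:330].round().astype(int).tolist());print(a0['pixels'].mean(2)[208,294:330].round().astype(int).tolist())
# wrist: bar location vs model, clamp shut check
w=get_image('wrist');s=get_state()
h=M@[0,.223,.023]+o;print('tip shut proj scene',proj(a,h[None]).round(0),'side',proj(b,h[None]).round(0))
D=np.abs(a['pixels'].astype(int)-a0['pixels']).sum(2)>90
n,lb,st,c=cv2.connectedComponentsWithStats(D.astype(np.uint8));print([(st[i].tolist()) for i in range(1,n) if st[i,4]>12])
E
```

```text
25.57 [ 0.4951 -0.0497  0.2352] yaw 0.9549 zt [ 0.032  0.021 -0.999] w 0.0469 F [-0.1  0.2 -0.4]
hammer scene [([184.0, 211.0], 0.71)]
hammer side [([254.0, 185.0], 0.2)]
bowl scene [([347.0, 258.0], 0.76)]
bowl side [([238.0, 221.0], 0.75)]
mandrel scene [([286.0, 266.0], 0.56)]
mandrel side [([253.0, 186.0], 0.64)]
jar scene [([422.0, 233.0], 0.85)]
jar side [([246.0, 301.0], 0.82)]
pull_grip scene [([297.0, 210.0], 0.84)]
pull_grip side []
gauge_mouth scene [([294.0, 212.0], 0.82)]
gauge_mouth side [([307.0, 179.0], 0.57)]
clamp_tip scene [([392.0, 198.0], 0.56)]
clamp_tip side [([283.0, 260.0], 0.6)]
claw scene [([325.0, 212.0], 0.64)]
claw side []
[245, 245, 245, 245, 244, 244, 244, 245, 244, 245, 245, 244, 246, 248, 247, 241, 232, 246, 233, 233, 238, 245, 246, 246, 250, 243, 201, 189, 189, 198, 195, 198, 212, 229, 220, 182]
[243, 244, 243, 244, 243, 242, 243, 243, 243, 243, 243, 243, 243, 244, 246, 239, 230, 244, 231, 230, 236, 244, 244, 244, 245, 244, 245, 246, 244, 248, 241, 160, 89, 68, 57, 64]
tip shut proj scene [[405. 201.]] side [[278. 269.]]
[[286, 0, 84, 191, 6159], [375, 0, 7, 17, 81], [288, 89, 7, 4, 14], [347, 124, 7, 11, 44], [396, 166, 23, 29, 234], [374, 174, 35, 30, 328], [364, 188, 10, 9, 61], [320, 197, 52, 14, 318]]
```

```bash
python3 -c "
from rig import *
print(sign_off())"
```

```text
the job is handed in; nothing more can be done
None
```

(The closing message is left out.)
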